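Lever a welded coupon up out of its spring-latched jig

TASK

Slide the hold-down bridge of the blue jig all the way back to its yellow stops, then take the orange-handled pry bar and, over the jig's fulcrum rod, lever up the front edge of the welded plate until it has snapped past the two brass spring plungers and stays resting up on them, its back edge still in the nest. Use only the bar on the plate: never touch the plate with the gripper. Finish by laying the bar flat on the bench off the jig, and leave the wire brush, the chipping hammer and the spare plate where they are.

Things in the scene. Friction and masses are not known exactly. Their poses are not given: they have to be found in the camera images.
- jig: Blue steel jig fixed to the bench, 192 (x) x 128 (y) mm; origin: centre of its underside, z up, x from its front (pry side) to its back: the bar goes in along +x. Nest floor at z 80 mm, 5 mm walls round the plate, its back corners tucked 8 mm under two lips. At the front, between cheeks 44 mm apart, a pry gap runs under the plate's front edge (x -50 mm) back to a solid face at x -28 mm
- plunger_point (a point): Point of the left (+y) of two brass wedge-nosed spring plungers in steel housings, at jig x -40, y +-27.5, z 89 mm (housings up to 97 mm). They reach 2.5 mm over the plate's side edges; 15 to 20 N upwards at the plate's front edge pushes them aside, and once its underside is past the points they spring back beneath it and hold it up
- rod_top (a point): Middle of the top of the fulcrum rod, a 12 mm steel rod lying across the jig's front along its y (62 mm long), 34 mm in front of the plate's front edge; jig x -84, z 72 mm: the top of the rod lies 8 mm below the underside of the seated plate
- nest (a point): Centre of the nest floor (jig x 0, y 0, z 80 mm): where the seated plate's origin lies
- bridge (a joint): Travel of the aluminium hold-down bridge along the jig's +x, in m: 0 foremost, 0.093 hard against the yellow end stops. It starts between 0 and 0.025, over the plate, which then cannot rise; moving it takes 3 to 5 N; it stays where it is left
- bridge_knob (a point): Centre of the red block grip on top of the bridge, 18 mm along jig x, 24 mm along jig y, 30 mm tall (from 106 to 136 mm above the bench); this point is 122 mm above the bench. The beam below is 18 mm wide and 120 mm long; a foot under its middle ends 2.5 mm above the plate
- coupon: Dark steel weld test plate with weld beads on top, 100 (its x) x 60 (its y) x 6 mm, about 0.28 kg, seated in the jig's nest with its axes along the jig's; origin: centre of its underside. The underside of its middle is free only in the pry gap at its front
- coupon_front (a point): Middle of the bottom front edge of the plate (plate x -50 mm); 80 mm above the bench when seated, 90 to 95 mm when resting up on the plungers
- coupon_rear (a point): Middle of the bottom back edge of the plate (plate x +50 mm)
- pry_bar: Pry bar lying flat on the bench, about 0.24 kg: orange handle 115 x 22 (wide) x 24 mm (tall), flat steel blade straight out of its end, 105 long x 22 wide x 4.5 mm thick, centred 12 mm above the handle's underside. Origin: underside of the handle, beneath the grip point; x along the bar towards the blade tip, z up. The handle runs from x -55 to +60 mm, the blade from +60 to +165 mm
- bar_grip (a point): Grip point: centre of the handle's section near its middle, 12 mm above its underside (bar x 0)
- bar_tip (a point): Middle of the end of the blade (bar x +165 mm, 12 mm above the handle's underside level)
- wire_brush: Bystander: yellow-handled wire brush, 250 x 44 x 22 mm, lying on its side; origin under its middle, x along it
- chipping_hammer: Bystander: steel chipping hammer with a coil-spring grip, 280 mm long, head 130 mm wide, 24 mm high; origin under its handle, x along it towards the head
- spare_coupon: Bystander: spare welded steel plate, 100 x 50 x 9 mm; origin: centre of its underside
Not all that is in view belongs to the job. What is meant by the pry_bar is not purple, and is the smaller of those in its own colour.

How it is judged:
On the way, in this order (a step that is already met when the one before it is completed fails the run):
1. the bridge is slid back to within 4 mm of its stops, the plate still seated (value of joint bridge above 0.089 m and z of coupon_front in the frame of jig below 0.084 m), for 0.1 s.
2. the plate's front edge is more than 7 mm up, past the plungers, carried by the bar (z of coupon_front in the frame of jig above 0.087 m and contact force between pry_bar and coupon above 0.2 N), for 0.04 s.
At the end, for the whole second after the job is handed in: Bridge within 4 mm of its stops; plate at rest, its front edge over 7 mm up on the plungers, back edge under 5 mm up, centre within 12 mm of the nest's; bar at rest flat on the bench (handle centre below 22 mm, tip below 30 mm), touching neither jig nor plate (value of joint bridge above 0.089 m and z of coupon_front in the frame of jig above 0.087 m and z of coupon_rear in the frame of jig below 0.085 m and horizontal distance between coupon and nest below 0.012 m and linear speed of each of coupon, pry_bar below 0.02 m/s and contact force between pry_bar and jig below 0.1 N and contact force between pry_bar and coupon below 0.1 N and height (world z) of bar_grip below 0.022 m and height (world z) of bar_tip below 0.03 m).
It fails at once if the gripper or arm touches the plate (contact force between any of the fingers, the arm and coupon above 0.5 N).
It fails at once if the brush, hammer or spare plate is moved more than 30 mm (distance of any of wire_brush, chipping_hammer, spare_coupon from where it was at the start of the episode above 0.03 m).
It also fails if it takes over 67 s, if anything falls off the work surface, if the arm or the gripper's body presses on something with over 40 N, if the wrist force passes 120 N, or if a joint passes its speed limit or range.

ROBOT

A 7-joint arm with a two-finger parallel gripper is mounted at the origin on the work surface. World frame = base frame: x ahead of the robot, y to its left, z up, the work surface at z = 0. Lengths are in m, angles in rad, forces in N, time in s.
With the tool pointing down it reaches from about 0.4 to 0.85 m from the base axis. Payload 4.5 kg.
Tool frame: the origin (TCP) lies at the very end of the fingers, on their centre line; the grasp point (between the pads) lies 19 mm behind it; z points along the fingers, y is the line along which they close (so a half turn about z gives the same grasp; the last joint's range is limited). The gripper opens to 88 mm and grips with 3 to 60 N. Pads are 18 mm wide; open, the fingers measure 123 mm over their backs; the gripper's body (75 mm by 187 mm) begins 45 mm behind the grasp point.
Start: joints at [1.145, 0.689, -0.195, 1.565, 0.157, 0.902, -0.215], TCP at [0.277, -0.56, 0.239] pointing down, gripper open.
Joint ranges: [-3.01, 3.01], [-0.46, 2.08], [-1.47, 1.51], [0.13, 2.56], [-1, 4.14], [0.04, 2.09], [-2.66, 2.66]. Speed limits (rad/s): [2.57, 2.57, 3.14, 3.14, 3.14, 3.14, 3.14].

INTERFACE

Orientations are given as a unit quaternion [x, y, z, w].
In Python, from plant import r gives the robot as it stands. The module is installed in compiled form; this text tells all that it offers.
- The arm moves only by the shell command python3 -m pendant 'ROWS' [FORCE]. ROWS is JSON, one flat list of numbers, 7 for each row, row after row: the opening, from 0 (shut) to 1 (fully open), then the shift along the tool's x, y, z scaled (see below), then the turn, a rotation vector about the tool's x, y, z scaled (see below). A call has 1 to 12 rows; each row is the pose to reach, as a shift and turn from the pose commanded when the call began, along the tool's axes at that moment; what a row does not reach only later rows make up. The controller multiplies each number of a shift by 0.15 m and each number of a turn by pi/2 rad. A row lasts 1/10 s, in which the tool goes at most 50 mm and 8.59 degrees, less where a joint would pass 70% of its speed; a pose out of reach is approached as far as the arm can. A call with a number of a shift or a turn outside -1 to 1 is refused whole. A call with a gripper value outside its range is refused whole. The fingers move at their own pace and stop on an object; FORCE is the grip in N (left out, the last holds). Time passes only in rows, so rows that repeat a pose let the fingers close. It gives the time, the measured TCP pose, the force, the opening and the grip force at its end, in the units of the state.
- r.get_state(): the state, without advancing time (a new reading comes with each control period).
- r.snapshot(name): name is "scene" or "top" or "wrist"; returns a dict with "img" (420x560x3 uint8, red, green, blue), "mtx" (3x3 intrinsics, pixels), "cam_to_world" (4x4, takes a point from camera to world coordinates). Camera axes: x right, y up, looking along -z (the intrinsics and any distortion apply to the point x, -y, -z); pixel columns grow to the right and rows downward; lengths in m; the calibration is good to about 2 mm. A picture is of the moment at which its call begins. There is no depth.
- r.finish_job(): hands the job in; it is judged then, once.
The state is a dict: "clock": time; "q": joint angles; "qd": joint speeds; "joint_torque": joint torques, N m; "tool_pos": TCP position; "eef_rot": TCP orientation; "contact_force": force on the tool from outside, world axes, zero at the start; "moment": the same for the moment, N m; "opening": opening from 0.0 (shut) to 1.0 (fully open); "finger_force": force on a finger pad.
Only numpy, scipy, OpenCV 4.12 (cv2) and the standard library are available. Lean on these libraries where they do the work, as an engineer would, in place of code of your own. Each camera call takes 0.05 s, during which the arm holds its last target. There are 200 camera calls.

## Working session

There is one attempt and no reset: what is moved stays moved. The work goes in short steps, Python scripts to look and compute and a shell command to move; the robot and the scene stay as the last step left them, time stands still between calls to the robot, and variables do not carry over. Pictures are saved under pics/ and viewed, at most 13 in all, crops included, and the job is handed in when it is done.

```bash
mkdir -p pics; cat > h.py <<'E'
import numpy as np, cv2, json, os
from plant import r
from scipy.spatial.transform import Rotation as R
def snap(n, f):
    s=r.snapshot(n); cv2.imwrite(f'pics/{f}.png', s['img'][:,:,::-1]); np.savez(f'pics/{f}.npz',mtx=s['mtx'],c=s['cam_to_world']); return s
def pix2w(f,u,v,z):
    d=np.load(f'pics/{f}.npz'); K=d['mtx'];C=d['c']
    p=np.linalg.inv(K)@[u,v,1]; ray=C[:3,:3]@[p[0],-p[1],-p[2]]; o=C[:3,3]
    return o+ray*(z-o[2])/ray[2]
def w2pix(f,P):
    d=np.load(f'pics/{f}.npz'); K=d['mtx'];C=d['c']
    q=C[:3,:3].T@(np.array(P)-C[:3,3]); p=K@[q[0],-q[1],-q[2]]; return p[:2]/p[2]
def crop(f,u0,v0,u1,v1,k):
    i=cv2.imread(f'pics/{f}.png')[v0:v1,u0:u1]; cv2.imwrite(f'pics/{f}_c{u0}_{v0}.png',cv2.resize(i,None,fx=k,fy=k,interpolation=cv2.INTER_CUBIC))
def plan(pos=None,rot=None):
    "target -> scaled shift & turn from current measured pose"
    s=r.get_state(); R0=R.from_quat(s['eef_rot'])
    d=(R0.inv().apply(np.array(pos)-s['tool_pos'])/0.15) if pos is not None else None
    t=((R0.inv()*rot).as_rotvec()/(np.pi/2)) if rot is not None else None
    print('shift',None if d is None else d.round(3),'turn',None if t is None else t.round(3))
E
python3 - <<'E'
from h import *
a=snap('scene','s0');b=snap('top','t0')
print(a['mtx'],b['mtx'],b['cam_to_world'].round(3))
s=r.get_state();print({k:np.round(v,3) for k,v in s.items()}); print(R.from_quat(s['eef_rot']).as_matrix().round(3))
cv2.imwrite('pics/both.png',np.hstack([cv2.resize(a['img'],(400,300)),cv2.resize(b['img'],(400,300))])[:,:,::-1])
E
```

```text
[[532.43678872   0.         278.43027237]
 [  0.         532.43678872 209.3572299 ]
 [  0.           0.           1.        ]] [[439.90921771   0.         282.76520607]
 [  0.         439.90921771 212.11562409]
 [  0.           0.           1.        ]] [[-0.002  0.997 -0.08   0.297]
 [-1.    -0.002  0.007 -0.051]
 [ 0.007  0.08   0.997  1.45 ]
 [ 0.     0.     0.     1.   ]]
{'clock': np.float64(0.1), 'q': array([ 1.145,  0.69 , -0.195,  1.566,  0.157,  0.902, -0.215]), 'qd': array([ 0.001, -0.004, -0.001, -0.001, -0.   ,  0.   ,  0.001]), 'joint_torque': array([-3.0000e-03, -5.2850e+01, -1.2710e+00, -1.5384e+01, -5.3000e-02,
        2.0000e-03,  0.0000e+00]), 'tool_pos': array([ 0.277, -0.56 ,  0.238]), 'eef_rot': array([ 0.974,  0.228, -0.   , -0.001]), 'contact_force': array([-0.079, -0.395,  0.025]), 'moment': array([ 0.05 ,  0.023, -0.042]), 'finger_force': np.float64(0.0), 'opening': np.float64(1.002)}
[[ 0.896  0.444 -0.001]
 [ 0.444 -0.896  0.001]
 [-0.    -0.002 -1.   ]]
```

View pics/t0.png

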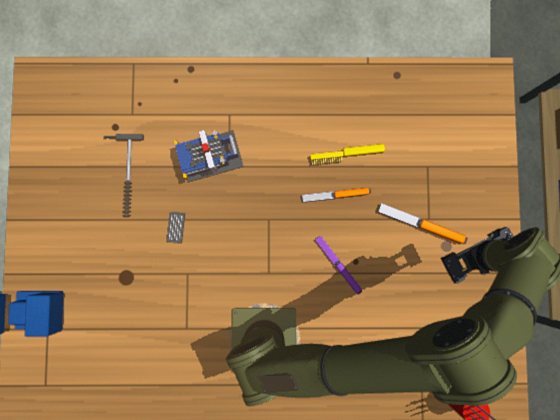

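View pics/s0.png

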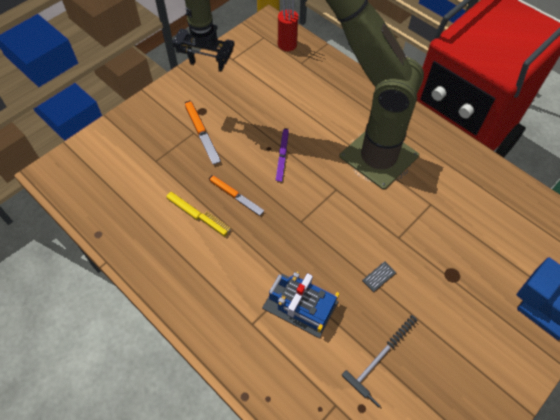

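Top view candidates for the pry bar are the small orange one (335,194), the large orange one (420,222) and the purple one (338,264). The description picks the small orange one at (335,194). In the top view the jig is at about (206,155), with its front (rod) towards the right, i.e. world -y. I'll check both in a close crop.

```bash
python3 - <<'E'
import cv2,numpy as np
i=cv2.imread('pics/t0.png')
a=cv2.resize(i[120:190,160:250],None,fx=8,fy=8,interpolation=cv2.INTER_CUBIC)[:, :720]
b=cv2.resize(i[180:210,295:385],None,fx=8,fy=8,interpolation=cv2.INTER_CUBIC)
cv2.imwrite('pics/c1.png',cv2.resize(np.vstack([a,b]),None,fx=.75,fy=.75))
E
```

```text
(no output)
```

View pics/c1.png

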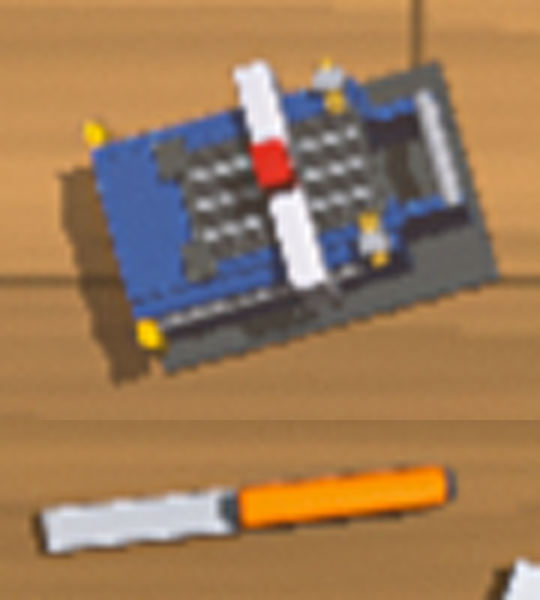

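The crop shows the jig's rod at right (425,92)-(457,205), the red knob at (271,164), the yellow stops at the left and the plungers at (328,77) and (373,240). The small orange bar's tip is at (43,530), its handle runs from x = 235 to 455, and its blade points left (+y). This is the right bar.

```bash
python3 - <<'E'
from h import *
A=lambda u,v,z:pix2w('t0',160+u/6-.4,120+v/6-.4,z)
B=lambda u,v,z:pix2w('t0',295+u/6-.4,180+(v-420)/6-.4,z)
P=dict(rod1=A(425,92,.072),rod2=A(457,205,.072),knob=A(271,164,.136),h1=A(328,77,.097),h2=A(373,240,.097),c1=A(440,65,.0),c2=A(498,278,.0),beam1=A(252,66,.106),beam2=A(310,285,.106))
for k,v in P.items():print(k,v.round(4))
t=B(43,530,.012);e=B(452,484,.02);j=B(235,508,.02);print('bar',t,e,j,np.linalg.norm((t-e)[:2]))
for n in [('rod1','rod2'),('h1','h2'),('c1','c2'),('beam1','beam2')]:
  d=(P[n[0]]-P[n[1]])[:2];print(n,np.linalg.norm(d),np.degrees(np.arctan2(d[1],d[0])))
print(np.degrees(np.arctan2(*(t-e)[[1,0]])))
E
```

```text
rod1 [0.6544 0.1049 0.072 ]
rod2 [0.5936 0.0876 0.072 ]
knob [0.6008 0.1751 0.136 ]
h1 [0.6559 0.1527 0.097 ]
h2 [0.5698 0.1285 0.097 ]
c1 [ 0.6885  0.1048 -0.    ]
c2 [0.568  0.0718 0.    ]
beam1 [0.6593 0.1907 0.106 ]
beam2 [0.5446 0.1595 0.106 ]
bar [ 0.45908382 -0.12427861  0.012     ] [ 0.48318077 -0.34762331  0.02      ] [ 0.47012357 -0.22877087  0.02      ] 0.224640860213966
('rod1', 'rod2') 0.06327067502765724 15.932897812911555
('h1', 'h2') 0.08943471217828583 15.708307771808293
('c1', 'c2') 0.12495916290693973 15.3298897809236
('beam1', 'beam2') 0.11894411066416039 15.23697972369773
96.15789645348035
```

```bash
cat >> h.py <<'E'
YJ=np.radians(105.5)
xh=np.array([np.cos(YJ),np.sin(YJ),0]); yh=np.array([-xh[1],xh[0],0])
def tooldown(a): # tool x at angle a, z down
    x=np.array([np.cos(a),np.sin(a),0]); z=np.array([0,0,-1.]); return R.from_matrix(np.c_[x,np.cross(z,x),z])
E
python3 -m pendant '[1,1,-0.84,0,0,0,-0.878, 1,1,-0.84,0,0,0,-0.878, 1,1,-0.84,0,0,0,-0.878, 1,1,-0.84,0,0,0,-0.878, 1,1,-0.84,0,0,0,-0.878, 1,1,-0.84,0,0,0,-0.878, 1,1,-0.84,0,0,0,-0.878, 1,1,-0.84,0,0,0,-0.878, 1,1,-0.84,0,0,0,-0.878, 1,1,-0.84,0,0,0,-0.878]' 30
python3 -m pendant '[1,1,0.81,0,0,0,0, 1,1,0.81,0,0,0,0, 1,1,0.81,0,0,0,0, 1,1,0.81,0,0,0,0, 1,1,0.81,0,0,0,0]'
python3 -m pendant '[1,1,0.81,0,0,0,0, 1,1,0.81,0,0,0,0, 1,1,0.81,0,0,0,0, 1,1,0.81,0,0,0,0, 1,1,0.81,0,0,0,0]'
python3 -m pendant '[1,1,0.81,0,0,0,0, 1,1,0.81,0,0,0,0, 1,1,0.81,0,0,0,0, 1,1,0.81,0,0,0,0, 1,1,0.81,0,0,0,0]'
python3 -c "
from h import *
plan([.6008,.1751,.109],tooldown(YJ)); print(r.get_state()['q'].round(2))"
```

```text
clock: 1.1
tool_pos: [0.3555, -0.3805, 0.2384]
eef_rot: [0.606, 0.796, 0.0, -0.0]
contact_force: [-0.6, -0.1, -0.3]
opening: 1.001
finger_force: 0.0
clock: 1.6
tool_pos: [0.4366, -0.1969, 0.2395]
eef_rot: [0.603, 0.798, 0.002, 0.0]
contact_force: [0.8, 0.1, 0.6]
opening: 1.003
finger_force: 0.0
clock: 2.1
tool_pos: [0.5132, -0.0197, 0.2393]
eef_rot: [0.603, 0.798, 0.003, -0.0]
contact_force: [-0.2, 0.4, -0.4]
opening: 0.997
finger_force: 0.0
clock: 2.6
tool_pos: [0.589, 0.1567, 0.2387]
eef_rot: [0.604, 0.797, 0.003, -0.001]
contact_force: [-0.6, 0.1, -0.5]
opening: 1.002
finger_force: 0.0
shift [0.092 0.106 0.866] turn [ 0.002 -0.003  0.002]
[-0.04  0.7  -0.52  1.61  0.4   0.94 -0.43]
```

```bash
python3 -m pendant '[1,0.09,0.1,0,0,0,0, 1,0.09,0.1,0.86,0,0,0, 1,0.09,0.1,0.86,0,0,0, 1,0.09,0.1,0.86,0,0,0, 1,0.09,0.1,0.86,0,0,0, 0.1,0.09,0.1,0.86,0,0,0, 0.1,0.09,0.1,0.86,0,0,0, 0.1,0.09,0.1,0.86,0,0,0, 0.1,0.09,0.1,0.86,0,0,0, 0.1,0.09,0.1,0.86,0,0,0]' 30
```

```text
clock: 3.6
tool_pos: [0.5991, 0.1667, 0.1098]
eef_rot: [0.606, 0.795, 0.0, 0.0]
contact_force: [0.8, 0.4, -0.5]
opening: 0.57
finger_force: 0.0
```

```bash
python3 -m pendant '[0.1,0.04,0.02,0,0,0,0, 0.1,0.04,0.02,0,0,0,0, 0.1,0.04,0.02,0,0,0,0, 0.1,0.04,0.02,0,0,0,0, 0.1,0.04,0.02,0,0,0,0, 0.1,0.04,0.02,0,0,0,0, 0.1,0.04,0.02,0,0,0,0]' 30
python3 -m pendant '[0.1,0.1,0,0,0,0,0, 0.1,0.2,0,0,0,0,0, 0.1,0.3,0,0,0,0,0, 0.1,0.4,0,0,0,0,0, 0.1,0.43,0,0,0,0,0,0.1,0.43,0,0,0,0,0]' 30
```

```text
clock: 4.3
tool_pos: [0.6024, 0.1749, 0.11]
eef_rot: [0.606, 0.795, 0.002, 0.001]
contact_force: [4.2, 2.8, -3.3]
opening: 0.269
finger_force: 30.0
clock: 4.9
tool_pos: [0.5847, 0.2374, 0.11]
eef_rot: [0.606, 0.796, 0.002, 0.001]
contact_force: [5.0, 3.4, -2.6]
opening: 0.271
finger_force: 30.0
```

```bash
python3 -m pendant '[0.1,0.06,-0.02,0,0,0,0, 0.1,0.1,-0.02,0,0,0,0,0.1,0.1,-0.02,0,0,0,0]' 30;python3 -m pendant '[0.1,0.04,0,0,0,0,0, 0.1,0.06,0,0,0,0,0,0.1,0.06,0,0,0,0,0]' 30; python3 -c "
from h import *
s=r.get_state(); print(s['contact_force']@xh,s['contact_force']@yh,(s['tool_pos']-[0.6024, 0.1749, 0.11])@xh)"
```

```text
clock: 5.2
tool_pos: [0.5812, 0.2498, 0.11]
eef_rot: [0.607, 0.795, 0.004, 0.003]
contact_force: [12.1, 2.4, -7.1]
opening: 0.27
finger_force: 30.1
clock: 5.5
tool_pos: [0.5812, 0.2499, 0.11]
eef_rot: [0.609, 0.793, -0.001, 0.007]
contact_force: [13.8, -10.7, -2.3]
opening: 0.27
finger_force: 30.1
-13.965123488614255 -10.4797443533565 0.07798314976061088
```

Bridge is at the stop after 78 mm of travel. Next I release it and go to the bar.

```bash
python3 -m pendant '[0.6,-0.03,0,0,0,0,0, 0.6,-0.03,0,0,0,0,0, 0.6,-0.03,0,0,0,0,0, 0.6,-0.03,0,0,0,0,0, 0.6,-0.03,0,-0.9,0,0,0, 0.6,-0.03,0,-0.9,0,0,0, 0.6,-0.03,0,-0.9,0,0,0,0.6,-0.03,0,-0.9,0,0,0]' 30
python3 -m pendant '[0.6,-0.81,-0.41,0,0,0,0, 0.6,-0.81,-0.41,0,0,0,0, 0.6,-0.81,-0.41,0,0,0,0, 0.6,-0.81,-0.41,0,0,0,0]'
python3 -m pendant '[0.6,-0.81,-0.41,0,0,0,0, 0.6,-0.81,-0.41,0,0,0,0, 0.6,-0.81,-0.41,0,0,0,0, 0.6,-0.81,-0.41,0,0,0,0]'
python3 -m pendant '[0.6,-0.81,-0.41,0,0,0,0, 0.6,-0.81,-0.41,0,0,0,0, 0.6,-0.81,-0.41,0,0,0,0, 0.6,-0.81,-0.41,0,0,0,0]'
python3 -m pendant '[0.6,-0.7,-0.41,0,0,0,0.1, 0.6,-0.7,-0.41,0,0,0,0.1, 0.6,-0.7,-0.41,0,0,0,0.1, 0.6,-0.7,-0.41,0,0,0,0.1,0.6,-0.7,-0.41,0,0,0,0.1]'
python3 - <<'E'
from h import *
plan([.477,-.291,.25],tooldown(np.radians(96.2)))
w=snap('wrist','w1'); t=snap('top','t1')
a=cv2.resize(w['img'],(560,420)); 
b=cv2.resize(t['img'][120:190,160:250],(540,420),interpolation=cv2.INTER_CUBIC)
cv2.imwrite('pics/c2.png',cv2.resize(np.hstack([a,b]),(800,305))[:,:,::-1])
cv2.imwrite('pics/c2.png',np.vstack([cv2.resize(w['img'],(480,360)),cv2.resize(b,(480,240))])[:,:,::-1])
E
```

```text
clock: 6.3
tool_pos: [0.5771, 0.2566, 0.2504]
eef_rot: [0.606, 0.796, 0.005, 0.002]
contact_force: [-0.6, -0.7, 0.2]
opening: 0.596
finger_force: 0.0
clock: 6.7
tool_pos: [0.5465, 0.113, 0.2433]
eef_rot: [0.609, 0.793, -0.004, 0.0]
contact_force: [0.8, 0.4, -0.1]
opening: 0.599
finger_force: 0.0
clock: 7.1
tool_pos: [0.5192, -0.0189, 0.2435]
eef_rot: [0.609, 0.793, -0.003, -0.0]
contact_force: [1.0, -0.5, 0.4]
opening: 0.601
finger_force: 0.0
clock: 7.5
tool_pos: [0.4925, -0.1513, 0.2437]
eef_rot: [0.609, 0.793, -0.002, -0.0]
contact_force: [0.2, -0.2, -0.0]
opening: 0.6
finger_force: 0.0
clock: 8.0
tool_pos: [0.4636, -0.2618, 0.2445]
eef_rot: [0.666, 0.746, 0.001, -0.0]
contact_force: [-0.0, 1.0, 0.1]
opening: 0.601
finger_force: 0.0
shift [-0.203  0.067 -0.037] turn [ 0.001 -0.001  0.003]
```

View pics/c2.png

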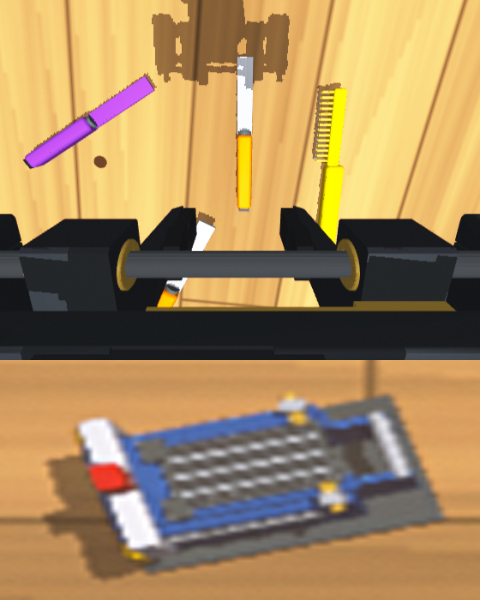

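The bridge now sits against its stops (knob at (110,478) in the lower crop). In the wrist view the bar runs from tip (245,57) to butt (245,208), with the handle/blade joint at (245,135). I'll refine its pose from these.

```bash
python3 - <<'E'
from h import *
W=lambda u,v,z:pix2w('w1',u*7/6,v*7/6,z)
t=W(245,57,.012);e=W(245,210,.014);j=W(244.5,135,.014);print(t,j,e)
d=(t-e)[:2];print(np.linalg.norm(d),np.degrees(np.arctan2(d[1],d[0])),np.linalg.norm((t-j)[:2]))
dd=d/np.linalg.norm(d); g1=t[:2]-.165*dd; g2=e[:2]+.055*dd;print(g1,g2)
g=(g1+g2)/2
plan([*g,.003],tooldown(np.arctan2(d[1],d[0])))
E
```

```text
[ 0.45768503 -0.12514039  0.012     ] [ 0.46967659 -0.23007073  0.014     ] [ 0.48478539 -0.34794847  0.014     ]
0.22445015108618258 96.9348758749329 0.10561332172588116
[ 0.47760731 -0.28893326] [ 0.47814463 -0.29335085]
shift [-0.212  0.069  1.611] turn [ 0.001 -0.001 -0.003]
```

```bash
python3 -m pendant '[0.6,-0.2,0.07,0,0,0,0, 0.6,-0.2,0.07,0.95,0,0,0, 0.6,-0.2,0.07,0.95,0,0,0, 0.6,-0.2,0.07,0.95,0,0,0, 0.6,-0.2,0.07,0.95,0,0,0, 0.6,-0.2,0.07,0.95,0,0,0]'; python3 -c "
from h import *
plan([.4774,-.290,.004],tooldown(np.radians(96.7)))"
```

```text
clock: 8.7
tool_pos: [0.4772, -0.2911, 0.1027]
eef_rot: [0.666, 0.746, 0.0, -0.0]
contact_force: [-0.6, 0.0, 0.2]
opening: 0.6
finger_force: 0.0
shift [0.006 0.002 0.658] turn [ 0.    -0.001 -0.002]
```

```bash
python3 -m pendant '[0.6,0,0,0.3,0,0,0, 0.6,0,0,0.55,0,0,0, 0.6,0,0,0.65,0,0,0, 0.6,0,0,0.655,0,0,0, 0.05,0,0,0.655,0,0,0, 0.05,0,0,0.655,0,0,0, 0.05,0,0,0.655,0,0,0, 0.05,0,0,0.655,0,0,0, 0.05,0,0,0.655,0,0,0, 0.05,0,0,0.655,0,0,0,0.05,0,0,0.655,0,0,0]' 55; 
```

```text
clock: 9.8
tool_pos: [0.4767, -0.2933, 0.005]
eef_rot: [0.667, 0.745, 0.0, 0.001]
contact_force: [0.5, 0.9, 7.7]
opening: 0.243
finger_force: 55.0
```

```bash
python3 -m pendant '[0.05,0,0,-0.3,0,0,0, 0.05,0,0,-0.6,0,0,0, 0.05,0,0,-0.9,0,0,0, 0.05,0,0,-0.9,0,0,0, 0.05,0,0,-0.9,0,0,0]' 55
python3 - <<'E'
from h import *
snap('wrist','w2'); s=snap('scene','s2'); 
i=cv2.imread('pics/w2.png')
P=[.0,0,0]
st=r.get_state();q=w2pix('s2',st['tool_pos']).astype(int);print(q)
c=cv2.imread('pics/s2.png')[max(0,q[1]-70):q[1]+80,max(0,q[0]-100):q[0]+120]
cv2.imwrite('pics/c3.png',np.vstack([cv2.resize(i,(400,300)),cv2.resize(c,(400,280),interpolation=cv2.INTER_CUBIC)]))
plan([.676,-.092,.14],tooldown(YJ))
E
```

```text
clock: 10.3
tool_pos: [0.476, -0.2934, 0.1395]
eef_rot: [0.667, 0.745, -0.0, 0.001]
contact_force: [-0.7, -0.3, -3.4]
opening: 0.244
finger_force: 55.0
[219 164]
shift [ 1.181  1.482 -0.02 ] turn [-0.002 -0.001 -0.101]
```

View pics/c3.png

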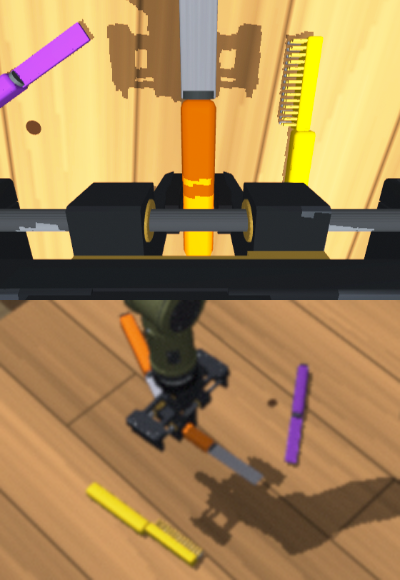

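The bar is held straight in the gripper; the wrist view shows the handle joint at (199,98) and the scene crop shows the tip at (262,483). I'll compute the tip position and pitch.

```bash
python3 - <<'E'
from h import *
s=r.get_state();T=s['tool_pos'];Rm=R.from_quat(s['eef_rot']).as_matrix()
j=pix2w('w2',199*1.4,98*1.4,T[2]+.0095);print('joint in tool',Rm.T@(j-T))
def hit(f,u,v):
    d=np.load(f'pics/{f}.npz');p=np.linalg.inv(d['mtx'])@[u,v,1];ray=d['c'][:3,:3]@[p[0],-p[1],-p[2]];o=d['c'][:3,3]
    n=Rm[:,1]; k=(T-o)@n/(ray@n); return Rm.T@(o+k*ray-T)
i=cv2.imread('pics/s2.png');c=i[160:215,225:285]
cv2.imwrite('pics/c4.png',cv2.resize(c,None,fx=9,fy=9,interpolation=cv2.INTER_CUBIC))
for u,v in [(263.1,192),(264.1,192),(263.1,193)]:print(hit('s2',u,v))
print(w2pix('s2',T+Rm@[.06,0,-.007]),w2pix('s2',T+Rm@[.165,0,-.007]))
E
```

```text
joint in tool [ 0.06427646  0.00136434 -0.00942465]
[ 1.76641358e-01 -2.72714303e-17 -6.26055698e-03]
[ 1.80656345e-01  1.14038214e-18 -1.01226734e-02]
[ 1.76481851e-01 -7.73189179e-17 -3.96172457e-04]
[233.98038639 172.5850379 ] [260.13123615 189.90699823]
```

View pics/c4.png

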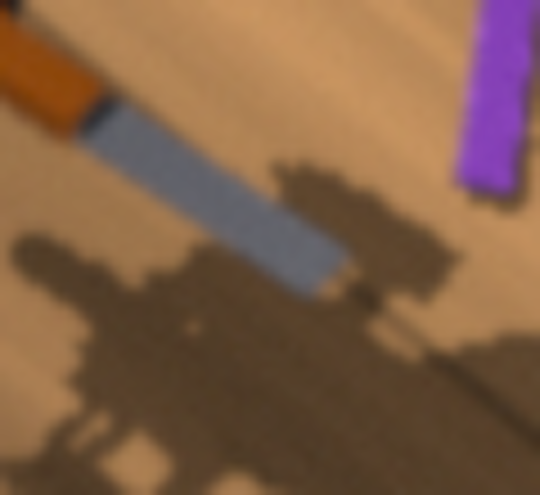

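```bash
python3 -m pendant '[0.05,0.85,0.75,0,0,0,-0.1, 0.05,0.85,0.75,0,0,0,-0.1, 0.05,0.85,0.75,0,0,0,-0.1, 0.05,0.85,0.75,0,0,0,-0.1, 0.05,0.85,0.75,0,0,0,-0.1,0.05,0.85,0.75,0,0,0,-0.1]' 55
python3 -c "
from h import *
O=np.array([.6016,.1773,0])
plan(O-.231*xh+[0,0,.12],tooldown(YJ))"
```

```text
clock: 11.0
tool_pos: [0.5723, -0.1538, 0.137]
eef_rot: [0.606, 0.796, -0.002, -0.002]
contact_force: [-1.3, -1.1, -1.8]
opening: 0.246
finger_force: 55.0
shift [0.536 0.778 0.11 ] turn [-0.003 -0.    -0.001]
```

```bash
python3 -m pendant '[0.05,0.3,0.4,0,0,0,0, 0.05,0.54,0.77,0,0,0,0, 0.05,0.54,0.77,0,0,0,0, 0.05,0.54,0.77,0.1,0,0,0, 0.05,0.54,0.77,0.1,0,0,0,0.05,0.54,0.77,0.1,0,0,0]' 55
python3 - <<'E'
from h import *
O=np.array([.6016,.1773,0])
plan(O-.231*xh+[0,0,.085],tooldown(YJ))
t=snap('top','t3'); a=t['img'][120:220,170:270]; s=snap('scene','s3'); st=r.get_state()
b=s['img'][235:335,240:340]
cv2.imwrite('pics/c5.png',np.hstack([cv2.resize(x,(400,400),interpolation=cv2.INTER_CUBIC) for x in (a,b)])[:,:,::-1])
E
```

```text
clock: 11.6
tool_pos: [0.6617, -0.0485, 0.1225]
eef_rot: [0.607, 0.794, -0.002, -0.001]
contact_force: [-0.1, -0.4, -3.0]
opening: 0.246
finger_force: 55.0
shift [0.018 0.018 0.25 ] turn [-0.003  0.001 -0.003]
```

View pics/c5.png

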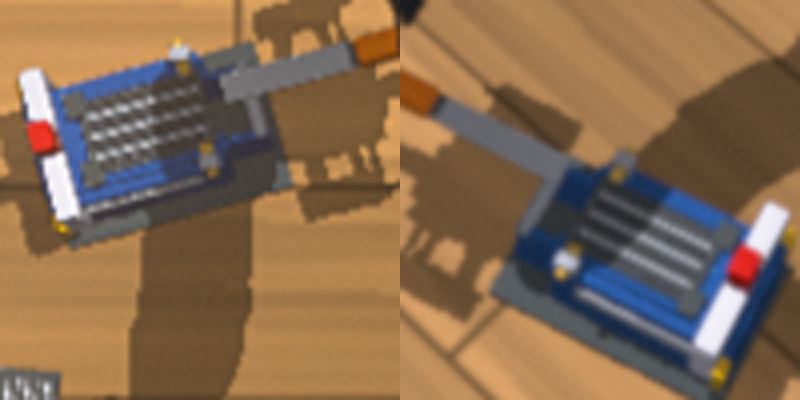

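The top crop shows the tip at (228,88) apparently high of the rod's middle (lower rod end at (266,135)), so I'll check the numbers.

```bash
python3 - <<'E'
from h import *
O=np.array([.6016,.1773,0])
A=lambda u,v,z:pix2w('t3',170+u/4-.4,120+v/4-.4,z)
J=lambda p:((p-O)@xh,(p-O)@yh)
for n,p in dict(tip=A(228,88,.130),joint=A(352,52,.130),rodlow=A(266,135,.072),hL=A(178,50,.097),hR=A(209,161,.097),knob=A(41,137,.136)).items(): print(n,p.round(4),np.round(J(p),4))
s=r.get_state();T=s['tool_pos'];print('tcp',np.round(J(T),4))
for n,L in dict(tip=[.169,0,-.007],rod1=None,rod2=None).items():
  P=T+R.from_quat(s['eef_rot']).apply(L) if L else O-.084*xh+[0,0,.072]+(.031 if n=='rod1' else -.031)*yh
  u=w2pix('t3',P); v=w2pix('s3',P); print(n,((u-[170,120]+.4)*4).round(),((v-[240,235]+.4)*4).round())
E
```

```text
tip [0.6187 0.1099 0.13  ] [-0.0695  0.0015]
joint [0.6466 0.0155 0.13  ] [-1.679e-01 -1.000e-04]
rodlow [0.5949 0.0865 0.072 ] [-0.0857  0.0307]
hL [0.657  0.1532 0.097 ] [-0.038  -0.0469]
hR [0.569  0.1282 0.097 ] [-0.0386  0.0445]
knob [0.5796 0.2501 0.136 ] [0.076  0.0017]
tcp [-0.2334  0.0012]
tip [221.  88.] [164. 174.]
rod1 [264. 136.] [159. 160.]
rod2 [244.  62.] [118. 229.]
```

The offset is parallax: the tip is really at jig (-0.067, 0.0015), which is centred. I'll lower the blade onto the rod.

```bash
python3 -m pendant '[0.05,0,0.01,0.15,0,0,0, 0.05,0,0.01,0.3,0,0,0, 0.05,0,0.01,0.34,0,0,0, 0.05,0,0.01,0.34,0,0,0, 0.05,0,0.01,0.34,0,0,0]' 55
python3 -m pendant '[0.05,0,0,0.01,0,0,0, 0.05,0,0,0.02,0,0,0, 0.05,0,0,0.02,0,0,0]' 55
python3 -c "
from h import *
s=r.get_state();O=np.array([.6016,.1773,0]);print((s['tool_pos']-O)@xh,(s['tool_pos']-O)@yh,s['contact_force'],s['moment'])"
```

```text
clock: 12.2
tool_pos: [0.6658, -0.045, 0.0741]
eef_rot: [0.607, 0.795, 0.0, 0.001]
contact_force: [0.1, 0.6, -2.8]
opening: 0.246
finger_force: 55.0
clock: 12.5
tool_pos: [0.6653, -0.0447, 0.0703]
eef_rot: [0.606, 0.795, 0.0, 0.0]
contact_force: [0.9, -0.1, -3.2]
opening: 0.242
finger_force: 55.0
-0.23089590483851097 -0.0020492963225994852 [ 0.92254514 -0.06908993 -3.17468222] [-0.11030789 -0.0640679  -0.01928043]
```

```bash
for i in 1 2 3; do python3 -m pendant '[0.05,0,0,0.008,0,0,0, 0.05,0,0,0.008,0,0,0]' | grep -E 'tool_pos|contact'; done; python3 -c "
from h import *
print(r.get_state()['moment'])"
```

```text
tool_pos: [0.6651, -0.0446, 0.0687]
contact_force: [-0.6, 0.7, -2.4]
tool_pos: [0.6651, -0.0446, 0.0674]
contact_force: [-0.3, 0.2, -1.4]
tool_pos: [0.6653, -0.0446, 0.0664]
contact_force: [0.3, 0.3, -0.9]
[ 0.09371384 -0.00879855 -0.02073838]
```

```bash
python3 -m pendant '[0.05,0.06,0,-0.003,0,0,0, 0.05,0.12,0,-0.003,0,0,0, 0.05,0.12,0,-0.003,0,0,0]' | grep -E 'tool_pos|contact'
python3 -m pendant '[0.05,0.04,0,0,0,0,0, 0.05,0.08,0,0,0,0,0, 0.05,0.08,0,0,0,0,0]' | grep -E 'tool_pos|contact'
python3 -c "
from h import *
s=r.get_state();O=np.array([.6016,.1773,0]);print((s['tool_pos']-O)@xh,(s['tool_pos']-O)@yh,s['contact_force']@xh,s['moment'])"
```

```text
tool_pos: [0.6598, -0.0238, 0.067]
contact_force: [0.8, 1.3, -1.5]
tool_pos: [0.657, -0.0139, 0.0669]
contact_force: [-0.2, -0.1, -1.3]
-0.19906475829956666 -0.002239073760132595 -0.07757479031878424 [ 0.13131119 -0.04015735 -0.03225385]
```

```bash
cat > lev.py <<'E'
import numpy as np
def tcp(t,tipx):
    t=np.radians(t);s=(tipx+84+8.25*np.sin(t))/np.cos(t)
    tip=np.array([-84,66])+8.25*np.array([-np.sin(t),np.cos(t)])+s*np.array([np.cos(t),np.sin(t)])
    return tip-166.5*np.array([np.cos(t),np.sin(t)])+6.9*np.array([np.sin(t),-np.cos(t)]), tip[1]+2.25*np.cos(t)
a,_=tcp(0,-32.5)
for t in [2,4,6,8,10,12,14,16,17,18,19,20]:
    p,top=tcp(t,-33.5); d=p-a; print(t,'x',round(d[0]/150,3),'z',round(-d[1]/150,3),'turn',round(t/90,3),'tiptop',top.round(1),'tcpz',p[1].round(1),'edge',round(80+(top-80)*100/83.5,1))
E
python3 lev.py
```

```text
2 x -0.004 z 0.027 turn 0.022 tiptop 78.3 tcpz 63.3 edge 77.9
4 x -0.001 z 0.054 turn 0.044 tiptop 80.0 tcpz 59.3 edge 80.1
6 x 0.004 z 0.08 turn 0.067 tiptop 81.8 tcpz 55.3 edge 82.2
8 x 0.011 z 0.106 turn 0.089 tiptop 83.7 tcpz 51.4 edge 84.4
10 x 0.018 z 0.132 turn 0.111 tiptop 85.5 tcpz 47.6 edge 86.6
12 x 0.027 z 0.157 turn 0.133 tiptop 87.4 tcpz 43.8 edge 88.8
14 x 0.037 z 0.182 turn 0.156 tiptop 89.3 tcpz 40.1 edge 91.1
16 x 0.049 z 0.205 turn 0.178 tiptop 91.2 tcpz 36.5 edge 93.4
17 x 0.055 z 0.217 turn 0.189 tiptop 92.2 tcpz 34.8 edge 94.6
18 x 0.062 z 0.229 turn 0.2 tiptop 93.2 tcpz 33.1 edge 95.8
19 x 0.069 z 0.24 turn 0.211 tiptop 94.2 tcpz 31.4 edge 97.1
20 x 0.076 z 0.251 turn 0.222 tiptop 95.3 tcpz 29.7 edge 98.3
```

```bash
python3 -m pendant '[0.05,-0.004,0,0.027,0,0.022,0, 0.05,-0.001,0,0.054,0,0.044,0, 0.05,0.004,0,0.08,0,0.067,0, 0.05,0.011,0,0.106,0,0.089,0, 0.05,0.011,0,0.106,0,0.089,0]' 60
python3 -c "
from h import *
s=r.get_state();O=np.array([.6016,.1773,0]);print((s['tool_pos']-O)@xh,(s['tool_pos']-O)@yh,s['contact_force'],s['contact_force']@xh,s['moment'],R.from_quat(s['eef_rot']).apply([1,0,0]))"
```

```text
clock: 14.2
tool_pos: [0.6569, -0.0159, 0.0502]
eef_rot: [0.606, 0.792, 0.043, -0.056]
contact_force: [0.7, -2.0, 1.7]
opening: 0.248
finger_force: 60.0
-0.20097976780977025 -0.0016498997754198646 [ 0.70451648 -2.01702202  1.73953512] -2.131937679759458 [-0.44048162 -0.19118854 -0.01995884] [-0.25930799  0.95556713  0.1401814 ]
```

```bash
python3 -m pendant '[0.05,0.003,0,0.027,0,0.022,0, 0.05,0.009,0,0.053,0,0.044,0, 0.05,0.009,0,0.053,0,0.044,0]' 60
python3 -c "
from h import *
s=r.get_state();O=np.array([.6016,.1773,0]);print((s['tool_pos']-O)@xh,(s['tool_pos']-O)@yh,s['contact_force'],s['contact_force']@xh,s['moment'],R.from_quat(s['eef_rot']).apply([1,0,0]))
t=snap('top','t4')['img'][120:220,170:270]; b=snap('scene','s4')['img'][235:335,240:340]
cv2.imwrite('pics/c6.png',np.hstack([cv2.resize(x,(400,400),interpolation=cv2.INTER_CUBIC) for x in (t,b)])[:,:,::-1])"
```

```text
clock: 14.5
tool_pos: [0.6556, -0.0134, 0.0418]
eef_rot: [0.604, 0.79, 0.063, -0.084]
contact_force: [0.1, -2.0, 0.2]
opening: 0.243
finger_force: 60.0
-0.19820932985111844 -0.001049659015135877 [ 0.14736459 -2.01287289  0.20972847] -1.979047094137232 [-0.43354814 -0.12308498  0.02974206] [-0.25588047  0.94387465  0.20886797]
```

View pics/c6.png

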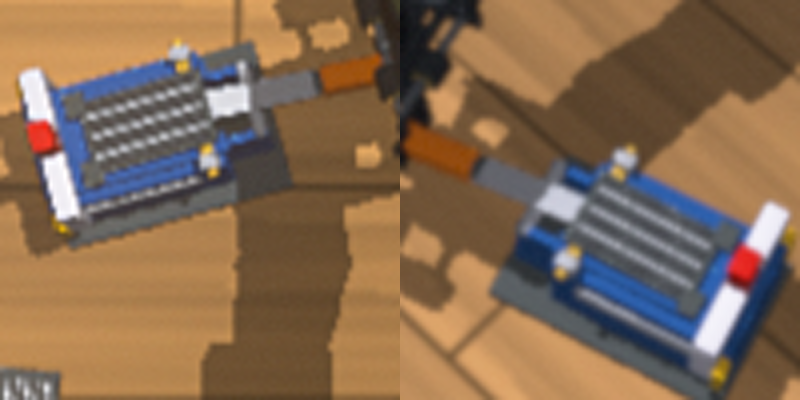

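```bash
python3 -m pendant '[0.05,0.005,0,0.034,0,0.022,0, 0.05,0.012,0,0.06,0,0.044,0, 0.05,0.012,0,0.06,0,0.044,0]' 60
python3 -c "
from h import *
s=r.get_state();O=np.array([.6016,.1773,0]);print((s['tool_pos']-O)@xh,(s['tool_pos']-O)@yh,s['contact_force'],s['contact_force']@xh,s['moment'],R.from_quat(s['eef_rot']).apply([1,0,0]))"
```

```text
clock: 14.9
tool_pos: [0.6549, -0.0089, 0.0338]
eef_rot: [0.601, 0.787, 0.085, -0.111]
contact_force: [0.8, -2.5, 1.3]
opening: 0.247
finger_force: 60.0
-0.19366863828198078 -0.0016367865862970516 [ 0.80026794 -2.53155997  1.26414674] -2.653350582229009 [-0.44016995 -0.16015838 -0.01845817] [-0.25205996  0.92722982  0.27696685]
```

```bash
python3 -m pendant '[0.05,0.004,0,0.022,0,0.017,0, 0.05,0.004,0,0.022,0,0.017,0, 0.05,0.004,0,0.022,0,0.017,0]' 60
python3 - <<'E'
from h import *
s=r.get_state();O=np.array([.6016,.1773,0]);print((s['tool_pos']-O)@xh,(s['tool_pos']-O)@yh,s['contact_force'],s['contact_force']@xh,s['moment'],R.from_quat(s['eef_rot']).apply([1,0,0]))
t=snap('top','t5')['img']; b=snap('scene','s5')['img']
# measure plate brightness-free: compare top-view crop before/after via optical shift of plate front area
cv2.imwrite('pics/c7.png',np.vstack([np.hstack([cv2.resize(x[265:315,270:330],(400,300),interpolation=cv2.INTER_CUBIC) for x in (cv2.imread('pics/s3.png')[:,:,::-1],b)]),np.hstack([cv2.resize(x[125:175,195:255],(400,300),interpolation=cv2.INTER_CUBIC) for x in (cv2.imread('pics/t3.png')[:,:,::-1],t)])])[:,:,::-1])
E
```

```text
clock: 15.2
tool_pos: [0.655, -0.0072, 0.0318]
eef_rot: [0.599, 0.786, 0.092, -0.12]
contact_force: [0.7, -2.2, 0.4]
opening: 0.244
finger_force: 60.0
-0.19209644144903273 -0.002174243961761465 [ 0.67152691 -2.19604418  0.4465705 ] -2.2956328096946637 [-0.52295867 -0.23015371 -0.02379809] [-0.25241307  0.92003674  0.29969993]
```

View pics/c7.png

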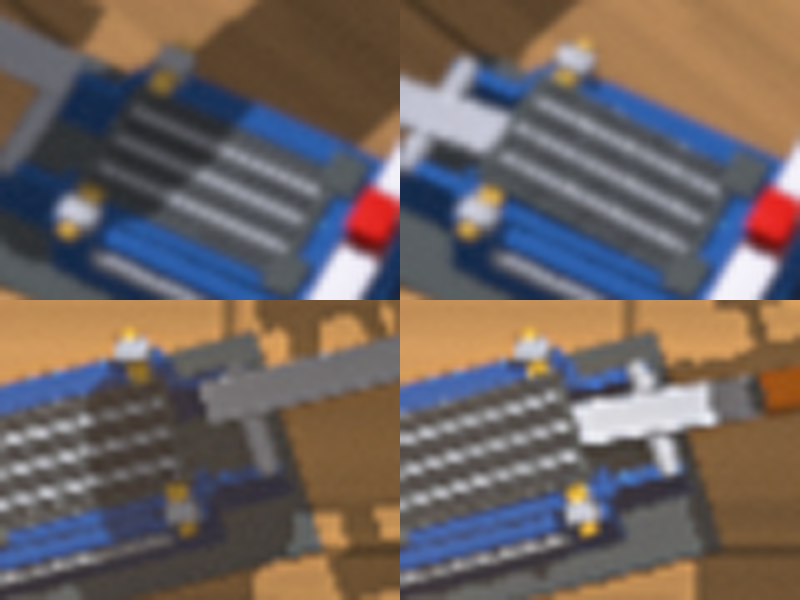

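The right-hand images show the plate's front raised compared with the left, with the beads shifted up by about 5 crop px. I'll work out what lift that means.

```bash
python3 - <<'E'
from h import *
O=np.array([.6016,.1773,0])
def pt(x,y,h): # plate-top point at plate x, lift h at front, pivot at rear
    a=np.arcsin(h/.1); return O+xh*(.05-(.05-x)*np.cos(a)+.006*np.sin(a)*-1)+yh*y+[0,0,.08+(.05-x)*np.sin(a)+.006]
for h in (0,.008,.012,.015):
    for y in (-.03,.03):
        P=pt(-.05,y,h); print(h,y,'s',((w2pix('s5',P)-[270,265]+.4)*400/60).round(1),'t',((w2pix('t5',P)-[195,125]+.4)*400/60).round(1))
g=lambda f:cv2.cvtColor(cv2.imread(f),cv2.COLOR_BGR2GRAY)
# template match of bead texture at the front in lit pictures s0(bridge elsewhere) vs s5
for A,B,(u,v) in (('s0','s5',w2pix('s0',pt(-.038,0,0))),('s0','s5',w2pix('s0',pt(.04,0,0))),('t0','t5',w2pix('t0',pt(-.038,0,0)))):
    u,v=int(u),int(v);a=g(f'pics/{A}.png');b=g(f'pics/{B}.png');n=5 if A=='s0' else 4
    U=lambda i:cv2.resize(i,None,fx=8,fy=8,interpolation=cv2.INTER_CUBIC)
    m=cv2.matchTemplate(U(b[v-n-5:v+n+5,u-n-5:u+n+5]),U(a[v-n:v+n,u-n:u+n]),cv2.TM_CCOEFF_NORMED)
    _,mx,_,l=cv2.minMaxLoc(m);print(A,(u,v),mx,np.array(l)/8-5)
for f in 'st':
  for h in (.008,.012,.015):
    print(f,h,w2pix(f+'5',pt(-.038,0,h))-w2pix(f+'5',pt(-.038,0,0)))
E
```

```text
0 -0.03 s [ 67.6 203.4] t [167.2  83.3]
0 0.03 s [133.3  89.9] t [200.2 204. ]
0.008 -0.03 s [ 67.5 196.2] t [165.3  79. ]
0.008 0.03 s [133.4  82.4] t [198.4 200.3]
0.012 -0.03 s [ 67.9 192.9] t [163.8  76.9]
0.012 0.03 s [134.   78.9] t [196.9 198.6]
0.015 -0.03 s [ 68.4 190.5] t [162.4  75.4]
0.015 0.03 s [134.6  76.3] t [195.7 197.3]
s0 (288, 288) 0.665595531463623 [ 4. -5.]
s0 (312, 300) 0.7937411069869995 [-0.125 -0.375]
t0 (218, 147) 0.8991348147392273 [-2.625  5.   ]
s 0.008 [-0.00590818 -0.97430652]
s 0.012 [ 0.056733   -1.43091604]
s 0.015 [ 0.13301317 -1.75974038]
t 0.008 [-0.25050787 -0.52846132]
t 0.012 [-0.44267366 -0.77674368]
t 0.015 [-0.61674011 -0.95580777]
```

```bash
cat > lift.py <<'E'
from h import *
import sys
O=np.array([.6016,.1773,0])
def mt(A,B,x,y,n=7,k=2.5):
    g=lambda f:cv2.cvtColor(cv2.imread(f'pics/{f}.png'),cv2.COLOR_BGR2GRAY)
    P=O+x*xh+y*yh+[0,0,.088]; u,v=w2pix(A,P).round().astype(int)
    U=lambda i:cv2.resize(i,None,fx=8,fy=8,interpolation=cv2.INTER_CUBIC)
    K=3; m=cv2.matchTemplate(U(g(B)[v-n-K:v+n+K,u-n-K:u+n+K]),U(g(A)[v-n:v+n,u-n:u+n]),cv2.TM_CCOEFF_NORMED)
    m=m[4:-4,4:-4];_,mx,_,l=cv2.minMaxLoc(m);return round(mx,2),(np.array(l)+4)/8-K
if __name__=='__main__':
  for B in sys.argv[1:]:
    A=B[0]+'0'
    for x,y in ((-.035,0),(-.035,.015),(-.035,-.015),(.035,0),(-.09,.03)):print(A,B,x,y,mt(A,B,x,y))
E
python3 lift.py s3 s4 s5 t4 t5
```

```text
s0 s3 -0.035 0 (0.86, array([0.   , 0.125]))
s0 s3 -0.035 0.015 (0.91, array([0.25, 0.25]))
s0 s3 -0.035 -0.015 (0.8, array([0.5  , 0.125]))
s0 s3 0.035 0 (0.76, array([-0.375, -0.25 ]))
s0 s3 -0.09 0.03 (0.6, array([0.25 , 0.875]))
s0 s4 -0.035 0 (0.39, array([2.5  , 0.375]))
s0 s4 -0.035 0.015 (0.8, array([ 0.625, -0.625]))
s0 s4 -0.035 -0.015 (0.39, array([1.625, 0.25 ]))
s0 s4 0.035 0 (0.76, array([-0.75 , -0.625]))
s0 s4 -0.09 0.03 (0.82, array([0.25 , 0.125]))
s0 s5 -0.035 0 (0.38, array([ 2.5  , -0.375]))
s0 s5 -0.035 0.015 (0.81, array([ 1., -1.]))
s0 s5 -0.035 -0.015 (0.34, array([ 2.125, -0.125]))
s0 s5 0.035 0 (0.74, array([-0.25, -0.5 ]))
s0 s5 -0.09 0.03 (0.6, array([0.375, 0.25 ]))
t0 t4 -0.035 0 (0.76, array([-2.125,  0.   ]))
t0 t4 -0.035 0.015 (0.43, array([-2.125,  0.125]))
t0 t4 -0.035 -0.015 (0.78, array([-1.5  , -0.125]))
t0 t4 0.035 0 (0.83, array([-0.375,  0.   ]))
t0 t4 -0.09 0.03 (0.71, array([0.5, 2.5]))
t0 t5 -0.035 0 (0.61, array([-2.5  , -0.125]))
t0 t5 -0.035 0.015 (0.34, array([-0.25, -0.75]))
t0 t5 -0.035 -0.015 (0.63, array([-0.875, -0.875]))
t0 t5 0.035 0 (0.83, array([-0.625,  0.   ]))
t0 t5 -0.09 0.03 (0.63, array([0.375, 1.   ]))
```

```bash
python3 -m pendant '[0.05,0.006,0,0.022,0,0.014,0, 0.05,0.006,0,0.022,0,0.014,0, 0.05,0.006,0,0.022,0,0.014,0]' 60
python3 - <<'E'
from h import *
s=r.get_state();O=np.array([.6016,.1773,0]);print((s['tool_pos']-O)@xh,s['contact_force'],s['moment'],R.from_quat(s['eef_rot']).apply([1,0,0])[2])
E
python3 -m pendant '[0.05,-0.012,0,-0.05,0,-0.035,0, 0.05,-0.024,0,-0.1,0,-0.07,0, 0.05,-0.024,0,-0.1,0,-0.07,0, 0.05,-0.024,0,-0.1,0,-0.07,0]' 60
python3 - <<'E'
from h import *
s=r.get_state();O=np.array([.6016,.1773,0]);print((s['tool_pos']-O)@xh,s['contact_force'],s['moment'],R.from_quat(s['eef_rot']).apply([1,0,0])[2])
E
```

```text
clock: 15.6
tool_pos: [0.6546, -0.0052, 0.029]
eef_rot: [0.598, 0.785, 0.099, -0.129]
contact_force: [1.3, -3.1, 1.5]
opening: 0.241
finger_force: 60.0
-0.19003671334140276 [ 1.28957735 -3.08630087  1.50029388] [-0.38747657 -0.24608068 -0.05212424] 0.32097500025195425
clock: 16.0
tool_pos: [0.6556, -0.0119, 0.0416]
eef_rot: [0.602, 0.791, 0.065, -0.087]
contact_force: [0.4, -1.2, -0.7]
opening: 0.246
finger_force: 60.0
-0.19678352387627346 [ 0.35663197 -1.20610117 -0.69048731] [-0.13779649 -0.17961524 -0.00580339] 0.21641289749282058
```

```bash
python3 -m pendant '[0.05,-0.002,0,-0.05,0,-0.045,0, 0.05,-0.005,0,-0.11,0,-0.094,0, 0.05,-0.005,0,-0.11,0,-0.094,0, 0.05,-0.005,0,-0.11,0,-0.094,0]' 60
python3 - <<'E'
from h import *
s=r.get_state();O=np.array([.6016,.1773,0]);print((s['tool_pos']-O)@xh,s['contact_force'],s['moment'],R.from_quat(s['eef_rot']).apply([1,0,0])[2])
snap('scene','s6');snap('top','t6')
E
python3 lift.py s6 t6
```

```text
clock: 16.4
tool_pos: [0.6571, -0.0166, 0.0573]
eef_rot: [0.606, 0.795, 0.021, -0.029]
contact_force: [0.4, -0.7, 0.6]
opening: 0.241
finger_force: 60.0
-0.20171735913097397 [ 0.35368726 -0.72175038  0.55326902] [ 0.36733718 -0.07835341 -0.01270765] 0.07115954322829864
s0 s6 -0.035 0 (0.76, array([2.5, 0. ]))
s0 s6 -0.035 0.015 (0.7, array([ 1.375, -0.875]))
s0 s6 -0.035 -0.015 (0.71, array([ 1.625, -0.5  ]))
s0 s6 0.035 0 (0.77, array([-0.5  , -0.625]))
s0 s6 -0.09 0.03 (0.55, array([0.25, 0.75]))
t0 t6 -0.035 0 (0.78, array([-2.5,  0. ]))
t0 t6 -0.035 0.015 (0.54, array([-2.5,  0. ]))
t0 t6 -0.035 -0.015 (0.71, array([-2.5,  0. ]))
t0 t6 0.035 0 (0.82, array([-0.625,  0.   ]))
t0 t6 -0.09 0.03 (0.88, array([0.  , 0.75]))
```

```bash
python3 - <<'E'
from lift import *
for A,B in (('s5','s6'),('t5','t6'),('s3','s6'),('t3','t6')):
  print(A,B,[mt(A,B,x,y) for x,y in ((-.035,0),(-.035,.015),(-.035,-.015),(.035,0))])
im=[cv2.resize(cv2.imread(f'pics/s{k}.png')[268:308,272:316],(400,364),interpolation=cv2.INTER_CUBIC) for k in (3,6)]
im2=[cv2.resize(cv2.imread(f'pics/t{k}.png')[127:165,195:245],(400,236),interpolation=cv2.INTER_CUBIC) for k in (3,6)]
cv2.imwrite('pics/c8.png',np.vstack([np.hstack(im),cv2.resize(np.hstack(im2),(800,236))]))
E
```

```text
s5 s6 [(0.6, array([-1.125, -0.375])), (0.68, array([-0.125,  0.   ])), (0.72, array([-0.125,  0.   ])), (0.99, array([0., 0.]))]
t5 t6 [(0.64, array([0.25, 0.  ])), (0.67, array([0.125, 0.   ])), (0.67, array([0.25 , 0.125])), (0.98, array([0., 0.]))]
s3 s6 [(0.87, array([ 2.5  , -0.125])), (0.7, array([ 0.875, -1.25 ])), (0.73, array([ 1.125, -0.375])), (0.97, array([ 0.125, -0.25 ]))]
t3 t6 [(0.84, array([-2.5  , -0.125])), (0.57, array([-2.5,  0. ])), (0.73, array([-0.5  , -0.875])), (0.92, array([-0.625,  0.   ]))]
```

View pics/c8.png

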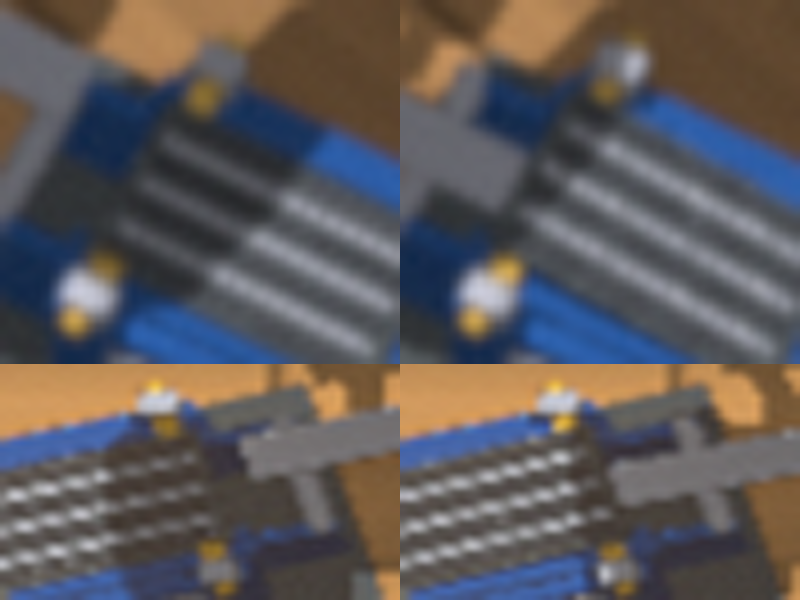

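The plate has not moved between full lever and bar lowered (s5 to s6 shift is about 0), so it is held up on the plungers. I'll withdraw the bar.

```bash
python3 -m pendant '[0.05,0,0,-0.012,0,0,0, 0.05,-0.1,0,-0.012,0,0,0, 0.05,-0.25,0,-0.012,0,0,0, 0.05,-0.4,0,-0.012,0,0,0, 0.05,-0.65,0,-0.012,0,0,0, 0.05,-0.65,0,-0.012,0,0,0, 0.05,-0.65,0,-0.5,0,-0.045,0, 0.05,-0.65,0,-0.5,0,-0.045,0, 0.05,-0.65,0,-0.5,0,-0.045,0]' 60
python3 - <<'E'
from h import *
s=r.get_state();print(s['contact_force'],s['moment'])
plan([.477,-.291,.15],tooldown(np.radians(96.7)))
snap('scene','s7');snap('top','t7')
from lift import mt
for A,B in (('s6','s7'),('t6','t7')):
  print(A,B,[mt(A,B,x,y) for x,y in ((-.02,0),(-.035,.015),(-.035,-.015),(.035,0))])
E
```

```text
clock: 17.4
tool_pos: [0.6874, -0.1175, 0.1295]
eef_rot: [0.607, 0.795, 0.001, 0.004]
contact_force: [-0.0, -0.7, -2.8]
opening: 0.246
finger_force: 60.0
[-0.0032174  -0.65150147 -2.75157225] [-0.10732938 -0.17094644  0.02093313]
shift [-0.747 -1.657 -0.144] turn [0.004 0.003 0.095]
s6 s7 [(0.89, array([-2.5, -1.5])), (0.73, array([-0.75 , -0.375])), (0.7, array([-0.5  , -0.125])), (1.0, array([0., 0.]))]
t6 t7 [(0.9, array([0., 0.])), (0.63, array([0.125, 0.   ])), (0.82, array([0.125, 0.   ])), (1.0, array([0., 0.]))]
```

```bash
python3 -m pendant '[0.05,-0.37,-0.83,-0.1,0,0,0.05, 0.05,-0.37,-0.83,-0.1,0,0,0.05, 0.05,-0.37,-0.83,-0.1,0,0,0.05, 0.05,-0.37,-0.83,-0.1,0,0,0.05, 0.05,-0.37,-0.83,-0.1,0,0,0.05]' 60
python3 -m pendant '[0.05,-0.44,-0.78,0,0,0,0.045, 0.05,-0.44,-0.78,0,0,0,0.045, 0.05,-0.44,-0.78,0,0,0,0.045, 0.05,-0.44,-0.78,0,0,0,0.045, 0.05,-0.44,-0.78,0,0,0,0.045,0.05,-0.44,-0.78,0,0,0,0.045]' 60
python3 - <<'E'
from h import *
plan([.477,-.293,.006],tooldown(np.radians(96.7)))
snap('top','t8');snap('scene','s8')
s=r.get_state();T=s['tool_pos'];Rm=R.from_quat(s['eef_rot']).as_matrix()
i=cv2.imread('pics/s8.png');hsv=cv2.cvtColor(i,cv2.COLOR_BGR2HSV)
print(w2pix('s8',T+Rm@[.064,0,-.007]),w2pix('s8',T+Rm@[.169,0,-.007]))
u,v=w2pix('s8',T+Rm@[.116,0,-.007]).astype(int)
c=hsv[v-15:v+20,u-20:u+25]; m=((c[...,1]<70)).astype(np.uint8)
for row in m:print(''.join('.#'[x] for x in row))
print(u-20,v-15)
E
```

```text
clock: 18.0
tool_pos: [0.5775, -0.2043, 0.1395]
eef_rot: [0.638, 0.77, -0.001, -0.001]
contact_force: [0.4, 0.6, -1.8]
opening: 0.246
finger_force: 60.0
clock: 18.6
tool_pos: [0.479, -0.2873, 0.1409]
eef_rot: [0.663, 0.749, 0.001, 0.001]
contact_force: [-0.0, 0.5, -2.7]
opening: 0.247
finger_force: 60.0
shift [-0.036 -0.02   0.899] turn [0.001 0.    0.003]
[235.25383451 174.20119726] [261.78056451 191.41652214]
.............................................
.............................................
.............................................
.............................................
.............................................
.............................................
........#####................................
.......#######...............................
.......#########.............................
......############...........................
.......############..........................
........#############........................
..........############.......................
...........############......................
.............############................
[... 232 characters left out ...]
..
......................#############..........
.......................#############.........
.........................###########.........
..........................##########.........
...........................#######...........
.............................####............
..............................##.............
.............................................
.............................................
.............................................
.............................................
.............................................
.............................................
.............................................
.............................................
228 167
```

```bash
python3 -m pendant '[0.05,-0.03,-0.02,0.3,0,0,0, 0.05,-0.03,-0.02,0.6,0,0,0, 0.05,-0.03,-0.02,0.8,0,0,0, 0.05,-0.03,-0.02,0.86,0,0,0, 0.05,-0.03,-0.02,0.89,0,0,0, 0.05,-0.03,-0.02,0.89,0,0,0, 0.05,-0.03,-0.02,0.89,0,0,0]' 60
python3 -m pendant '[0.5,0,0,0,0,0,0, 0.5,0,0,0,0,0,0, 0.5,0,0,0,0,0,0, 0.5,0,0,0,0,0,0, 0.5,0,0,0,0,0,0, 0.5,0,0,-0.4,0,0,0, 0.5,0,0,-0.9,0,0,0, 0.5,0,0,-0.9,0,0,0, 0.5,0,0,-0.9,0,0,0,0.5,0,0,-0.9,0,0,0]' 60
python3 - <<'E'
from h import *
w=snap('wrist','w9')['img'];t=snap('top','t9')['img'];s=snap('scene','s9')['img']
from lift import mt
for A,B in (('s5','s9'),('t5','t9')):
  print(A,B,[mt(A,B,x,y) for x,y in ((-.02,0),(-.035,.015),(-.035,-.015),(.035,0))])
# edge profile along the rear wall->front: saved numbers of predicted front top corners
c=[cv2.resize(x,(400,300),interpolation=cv2.INTER_CUBIC) for x in (t[125:173,190:254],cv2.imread('pics/t3.png')[125:173,190:254,::-1],s[265:313,270:334],w)]
cv2.imwrite('pics/c9.png',np.vstack([np.hstack(c[:2]),np.hstack(c[2:])])[:,:,::-1])
E
```

```text
clock: 19.4
tool_pos: [0.4758, -0.2945, 0.0091]
eef_rot: [0.664, 0.748, 0.0, 0.002]
contact_force: [0.2, -0.2, -1.9]
opening: 0.242
finger_force: 60.0
clock: 20.4
tool_pos: [0.4745, -0.2944, 0.1432]
eef_rot: [0.664, 0.748, -0.0, 0.001]
contact_force: [-0.3, 0.5, -0.1]
opening: 0.503
finger_force: 0.0
s5 s9 [(0.98, array([0.125, 0.125])), (0.79, array([0.875, 0.5  ])), (0.57, array([0.125, 0.375])), (0.99, array([0., 0.]))]
t5 t9 [(0.95, array([0.25, 0.  ])), (0.5, array([-0.125,  0.125])), (0.59, array([-2.5,  1. ])), (0.98, array([0., 0.]))]
```

View pics/c9.png

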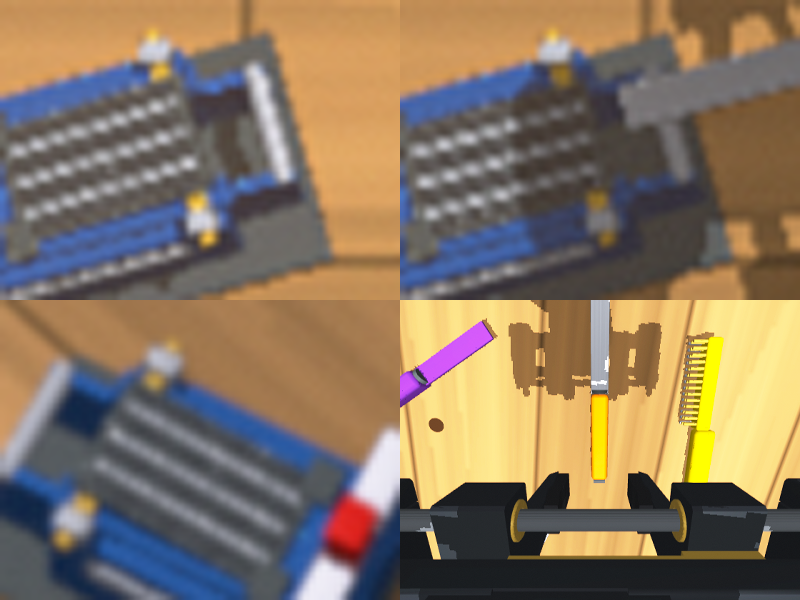

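The wrist view shows the bar lying flat and released at (600,430). The plate crops alone can't confirm the height, so I'll fit the lift by a model-based comparison.

```bash
cat > fit.py <<'E'
from h import *
from scipy.ndimage import map_coordinates
O=np.array([.6016,.1773,0])
X,Y=np.meshgrid(np.linspace(-.056,-.016,41),np.linspace(-.024,.024,49))
def samp(f,h,dx):
    a=np.arcsin(h/.1); im=cv2.imread(f'pics/{f}.png').astype(float)
    P=O+xh*(.05-(.05-X)*np.cos(a)+dx)[...,None]+yh*Y[...,None]+np.array([0,0,1])*(.087+(.05-X)*np.sin(a))[...,None]
    d=np.load(f'pics/{f}.npz');q=(P-d['c'][:3,3])@d['c'][:3,:3];q=q*[1,-1,-1];p=q@d['mtx'].T;p=p[...,:2]/p[...,2:]
    return np.stack([map_coordinates(im[...,c],[p[...,1],p[...,0]],order=1) for c in range(3)])
for A,B in (('s0','s9'),('t0','t9'),('s5','s9'),('s0','s3'),('t0','t3'),('s0','s5'),('t0','t5')):
    a=samp(A,0,0);res=[]
    for h in np.arange(-.006,.0201,.002):
        res.append((max(((np.corrcoef(a.ravel(),samp(B,h,dx).ravel())[0,1]),dx) for dx in np.arange(-.004,.0041,.001)),round(h,3)))
    print(A,B,[(h,round(c,3),round(dx,3)) for (c,dx),h in sorted(res,reverse=True)[:4]])
E
python3 fit.py
```

```text
s0 s9 [(np.float64(0.012), np.float64(0.858), np.float64(0.001)), (np.float64(0.014), np.float64(0.849), np.float64(0.001)), (np.float64(0.01), np.float64(0.843), np.float64(0.0)), (np.float64(0.016), np.float64(0.816), np.float64(0.0))]
t0 t9 [(np.float64(0.014), np.float64(0.913), np.float64(-0.002)), (np.float64(0.012), np.float64(0.904), np.float64(-0.002)), (np.float64(0.016), np.float64(0.902), np.float64(-0.003)), (np.float64(0.01), np.float64(0.877), np.float64(-0.002))]
s5 s9 [(np.float64(-0.002), np.float64(0.474), np.float64(0.004)), (np.float64(-0.004), np.float64(0.472), np.float64(0.004)), (np.float64(0.0), np.float64(0.453), np.float64(0.004)), (np.float64(-0.006), np.float64(0.446), np.float64(0.004))]
s0 s3 [(np.float64(0.0), np.float64(0.843), np.float64(0.001)), (np.float64(-0.002), np.float64(0.842), np.float64(0.0)), (np.float64(0.002), np.float64(0.819), np.float64(0.001)), (np.float64(-0.004), np.float64(0.816), np.float64(0.0))]
t0 t3 [(np.float64(0.0), np.float64(0.941), np.float64(0.0)), (np.float64(-0.002), np.float64(0.933), np.float64(0.0)), (np.float64(0.002), np.float64(0.927), np.float64(0.0)), (np.float64(-0.004), np.float64(0.906), np.float64(0.0))]
s0 s5 [(np.float64(0.014), np.float64(0.471), np.float64(0.004)), (np.float64(0.012), np.float64(0.462), np.float64(0.004)), (np.float64(0.016), np.float64(0.46), np.float64(0.004)), (np.float64(0.01), np.float64(0.432), np.float64(0.004))]
t0 t5 [(np.float64(0.018), np.float64(0.506), np.float64(0.004)), (np.float64(0.016), np.float64(0.505), np.float64(0.004)), (np.float64(0.02), np.float64(0.489), np.float64(0.004)), (np.float64(0.014), np.float64(0.488), np.float64(0.004))]
```

Both cameras put the lift at 12–14 mm, against 0 in the seated control pictures, so the plate rests on the plungers. The bar is flat and the bridge is back. I'll hand in.

```bash
python3 -c "
from plant import r
print(r.finish_job())"
```

```text
the job is handed in; nothing more can be done
None
```

I handed the job in at about 20 s of the 67 s limit; no verdict came back. The bridge is hard against its stops, both cameras show the plate's front edge 12–14 mm up on the plungers, and the bar is lying flat on the bench off the jig.

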